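Pump a brake lever once, then hold it in against its stop

ROBOT

A 7-joint arm with a two-finger parallel gripper is mounted at the origin on a cart in front of the work surface, level with it; the furniture and walls round the work are solid. World frame = base frame: x ahead of the robot, y to its left, z up, the work surface at z = 0. Lengths are in m, angles in degrees, forces in N, time in s.
With the tool pointing down it reaches from about 0.425 to 0.875 m from the base axis. Payload 4.7 kg.
Tool frame: the origin (TCP) lies at the centre of the arm's flange, where the gripper is bolted on; the fingertips stand 182 mm ahead of it and the grasp point (between the pads) lies 164 mm ahead of it; z points along the fingers, y is the line along which they close (so a half turn about z gives the same grasp; the last joint's range is limited). The gripper opens to 87 mm and grips with 3 to 60 N. Pads are 19 mm wide; open, the fingers measure 117 mm over their backs; the gripper's body (75 mm by 190 mm) begins 51 mm behind the grasp point.
Start: joints at [-62.332, 18.392, -4.016, 83.108, 1.295, 78.541, -3.26], TCP at [0.294, 0.58, 0.405] pointing down, gripper open.
Joint ranges: [-163.93, 163.93], [-17.29, 119.83], [-79.2, 71.16], [3.27, 140.29], [-89.18, 269.18], [5.43, 117.66], [-154.24, 154.24]. Speed limits (degrees/s): [147.25, 147.25, 180, 180, 180, 180, 180].

INTERFACE

Orientations are given as [roll, pitch, yaw] about the fixed x, y, z axes, in that order (R = Rz(yaw) Ry(pitch) Rx(roll)).
In Python, from cell import env gives the robot as it stands. The module is installed in compiled form; this text tells all that it offers.
- The arm moves only by the tool step_arm, never from a script. Its argument "steps" is one flat list of numbers, 5 for each row, row after row: the opening, from 0 (shut) to 1 (fully open), then the shift along the tool's x, y, z in mm, then the turn about the tool's z in degrees. In form: [grip, dx, dy, dz, roll, grip, dx, dy, dz, roll, ...]. A call has 1 to 12 rows; each row shifts and turns the commanded pose from where the row before left it, along the tool's axes as they then stand; what a row does not reach is not made up. A row lasts 1/8 s, in which the tool goes at most 62.5 mm and 10.7 degrees, less where a joint would pass 70% of its speed; a pose out of reach is approached as far as the arm can. A call with a gripper value outside its range is refused whole. The fingers move at their own pace and stop on an object; "grip_force" is the grip in N (left out, the last holds). Time passes only in rows, so rows that do not move let the fingers close. It gives the time, the measured TCP pose, the force, the opening and the grip force at its end, in the units of the state.
- env.get_obs(): the state, without advancing time (a new reading comes with each control period).
- env.read_camera(name): name is "scene" or "side" or "wrist"; returns a dict with "image" (384x512x3 uint8, red, green, blue), "camera_matrix" (3x3 intrinsics, pixels), "R" (3x3) and "t" (3): a world point X has camera coordinates R X + t. Camera axes: x right, y down, z forward; pixel columns grow to the right and rows downward; lengths in m; the calibration is good to about 2 mm. The wrist camera is an equidistant fisheye: a pixel r from the principal point sees the ray r / f radians off the axis. A picture is of the moment at which its call begins. There is no depth.
- env.sign_off(): hands the job in; it is judged then, once.
The state is a dict: "time_s": time; "qpos": joint angles; "joint_velocities": joint speeds; "effort": joint torques, N m; "tool_pos": TCP position; "tool_rot": TCP orientation; "force": force on the tool from outside, world axes, zero at the start; "wrist_torque": the same for the moment, N m; "grip_width": finger opening in m; "grasp_force": force on a finger pad.
Only numpy, scipy, OpenCV 4.12 (cv2) and the standard library are available. Lean on these libraries where they do the work, as an engineer would, in place of code of your own. Each camera call takes 0.05 s, during which the arm holds its last target. There are 200 camera calls.

TASK

Check the red brake lever on the bicycle handlebar end in the vice: with the outside of the fingers press the lever in towards the black grip until it comes up solid, ease it back out all the way without letting it snap, then press it in until solid again and finish still holding it there, short of the grip. Do not force it, keep the fingers out of the gap between lever and grip and off the grip itself, and leave the small things lying around alone.

Things in the scene. Friction and masses are not known exactly. Their poses are not given: they have to be found in the camera images.
- lever (a joint): the red brake lever, 140 mm long with a ball end: 0 = fully out, 0.32 rad = pressed in, solid against its stop. Swings level about the vertical axis through lever_pivot. The return spring takes about 2 N at lever_pad at rest and 5 N at the stop (friction on the finger adds some); let go, it snaps out at once
- lever_pad (a point): point to press: on the outer face of the lever's blade (away from the grip), half-way up, 68 mm above the bench, 80 mm along from the pivot, 8.5 mm outside the line through it; moves with the lever. x runs along the blade from pivot to ball end, y level out of the face (press along -y), z up. The flat face runs from 40 mm before to 32 mm past it, 16 mm high; the blade is 9 mm thick
- lever_pivot (a point): the lever's pivot at mid-height, fixed to the bar. x runs along the bar out of the vice to its free end, y level from the bar to the lever's side, z up. The bar's axis is 38 mm off in -y; its aluminium clamp reaches 17 mm above the axis. Turning about -z presses the lever; at the stop the blade is parallel to the bar, at rest it points 0.32 rad away from it
- grip_mid (a point): centre of the black rubber grip on the bar's axis, 68 mm above the bench; 124 mm long, 32 mm across (38 mm at the inner flange); axes as lever_pivot. With the lever at its stop about 20 mm stay free between the grip and the thin dark strip on the inner face of the blade (lever_back)
- vice: grey machine vice, 109 x 260 mm, 86 mm high, fixed to the bench, holding the bar 68 mm up; origin at the centre of its underside. Its y runs from the screw handle (near the robot) to the fixed jaw; the bar leaves it along its -x, 51 mm off in +y. The lever is on the -y side of the bar
- hex_key: black hex key, 37 x 97 mm, 8 mm high, loose on the bench past the bar's free end; origin at centre of underside
- tape_measure: yellow tape measure, 39 x 90 mm, 66 mm high, loose, past the bar's free end; origin at centre of underside
- screwdriver_b: red screwdriver, 25 x 178 mm, 27 mm high, loose, beside the vice on the side away from the lever; origin at centre of underside
- electrical_tape: roll of black tape, 53 mm across, 19 mm high, loose, behind the grip (bar side away from the lever); origin at centre of underside

How it is judged (in metres and radians):
On the way, in this order (a step that is already met when the one before it is completed fails the run):
1. the lever is pressed in against its stop by the fingers (value of joint lever above 0.295 rad and contact force between the fingers and lever above 2 N), for 0.2 s.
2. the lever is let all the way back out (value of joint lever below 0.03 rad), for 0.2 s.
At the end, for the whole second after the job is handed in: after one full press and full release, the fingers hold the lever in at its stop (joint over 0.295 rad of 0.32, at least 2 N from the fingers) and still, with no finger on the grip or in the gap, and the loose things within 15 mm of where they lay (all of step 1 and velocity of joint lever between -0.1 and 0.1 rad/s and contact force between the fingers and grip below 1 N and contact force between the fingers and lever_back below 1 N and distance of each of hex_key, tape_measure, screwdriver_b, electrical_tape from where it was at the start of the episode below 0.015 m); the arm keeps its last pose, push and grip.
It fails at once if the lever is forced (over 40 N on it) (contact force between anything else and lever above 40 N).
It fails at once if the lever snaps back out (faster than 4 rad/s) (velocity of joint lever below -4 rad/s).
It fails at once if a finger touches the inner side of the lever, in the gap, so that the lever is pinched or hooked (contact force between the fingers and lever_back above 1 N).
It fails at once if the grip is touched by the fingers (contact force between the fingers and grip above 1 N).
It fails at once if one of the small loose things is moved or lifted (15 mm) (distance of any of hex_key, tape_measure, screwdriver_b, electrical_tape from where it was at the start of the episode above 0.015 m).
It also fails if it takes over 45 s, if anything falls off the work surface, if the arm or the gripper's body presses on something with over 40 N, if the wrist force passes 120 N, or if a joint passes its speed limit or range.

## Working session

There is one attempt and no reset: what is moved stays moved. The work goes in short steps, Python scripts to look and compute and a tool call to move; the robot and the scene stay as the last step left them, time stands still between calls to the robot, and variables do not carry over. Pictures are saved under pics/ and viewed, at most 10 in all, crops included, and the job is handed in when it is done.

Besides the shell and the picture viewer there is one more tool, called after "Request:" as name(argument=value, ...) on one line, values as JSON. step_arm: Moves the arm, as the interface text tells. Its arguments: {"type":"object","properties":{"steps":{"type":"array","items":{"type":"number"}},"grip_force":{"type":"number"}},"required":["steps"]}

```bash
mkdir -p pics
python3 - <<'E'
from cell import env
import cv2,pickle
o=env.get_obs();print(o['time_s'],o['tool_pos'],o['tool_rot'],o['force'],o['grip_width'])
d={}
for n in("scene","side"):
    c=env.read_camera(n);d[n]=c
    cv2.imwrite(f"pics/{n}0.png",cv2.resize(c['image'][:,:,::-1],(800,600),interpolation=cv2.INTER_CUBIC))
pickle.dump(d,open('c0.pkl','wb'))
E
```

```text
0.0 [0.29362125 0.57966461 0.4036611 ] [-1.79890093e+02  7.53392727e-03  1.53140771e+02] [-0.0969831   0.29512881 -0.18252259] 0.08685877074340372
```

View pics/scene0.png

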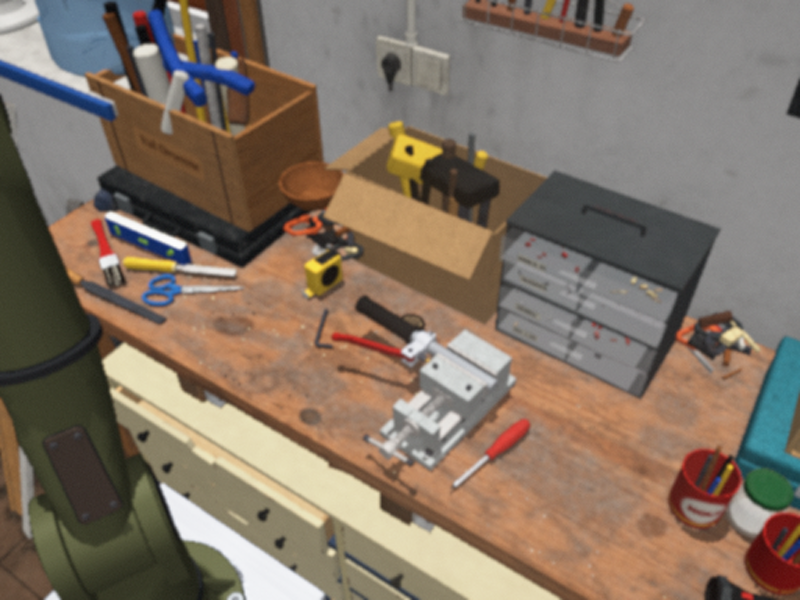

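View pics/side0.png

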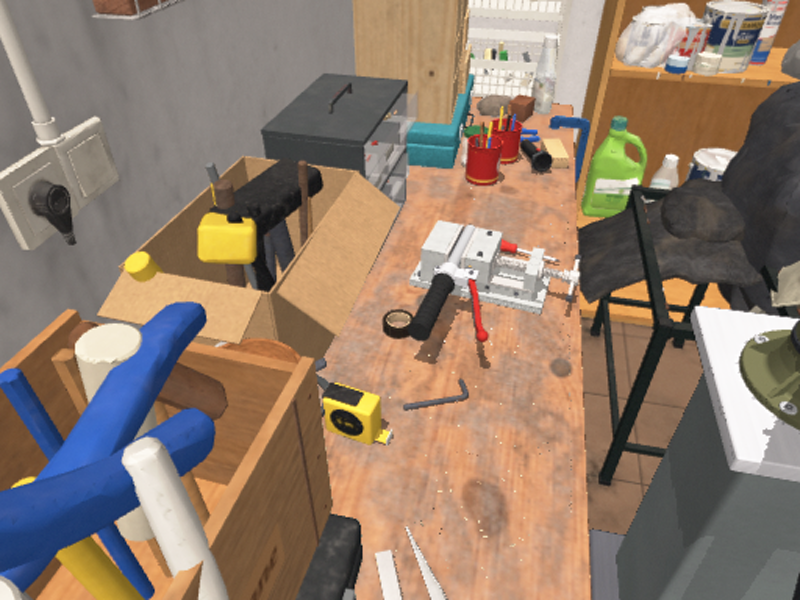

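Scene view: lever ball at about (335,337), pivot at about (410,350), grip from (361,303) to (418,335). Side view: ball at (482,337), lever root at (470,280), grip from (420,330) to (447,283). The vice is to the right, the hex key and tape measure lie past the free end, and the black tape roll is behind the grip. I'll back-project these onto z = 68 mm.

```bash
cat > h.py <<'E'
import numpy as np
def ray(c,u,v):
    d=c['R'].T@np.linalg.solve(c['camera_matrix'],[u,v,1.]); return -c['R'].T@c['t'],d
def atz(c,u,v,z=.068):
    o,d=ray(c,u,v); return o+d*(z-o[2])/d[2]
E
python3 - <<'E'
import pickle,cv2,numpy as np
from h import *
d=pickle.load(open('c0.pkl','rb'));s=.64
P={'scene':dict(ball=(335,337),root=(405,353),gend=(361,303),gin=(418,335),hexa=(325,312),hexb=(319,346),tape=(323,290)),'side':dict(ball=(482,337),root=(470,282),gend=(420,330),gin=(447,283),hexa=(405,408),hexb=(465,397),roll=(398,325))}
for n in P:
    for k,(u,v) in P[n].items(): print(n,k,atz(d[n],u*s,v*s,.004 if k in('hexa','hexb','tape','roll') else .068).round(3))
    im=d[n]['image'];hsv=cv2.cvtColor(im,cv2.COLOR_RGB2HSV)
    m=(((hsv[...,0]<6)|(hsv[...,0]>174))&(hsv[...,1]>170)&(hsv[...,2]>90)).astype(np.uint8)
    r=(slice(205,232),slice(205,270)) if n=='scene' else (slice(172,225),slice(290,320))
    ys,xs=np.nonzero(m[r]);ys+=r[0].start;xs+=r[1].start
    Q=np.array([atz(d[n],x,y)[:2] for x,y in zip(xs,ys)])
    c=Q.mean(0);w=np.linalg.svd(Q-c)[2][0];t=(Q-c)@w
    print(n,len(Q),'line',c.round(3),np.degrees(np.arctan2(w[1],w[0])).round(1),(c+w*t.min()).round(3),(c+w*t.max()).round(3))
a=np.array(ray(d['scene'],335*s,337*s)),np.array(ray(d['side'],482*s,337*s))
A=np.c_[a[0][1],-a[1][1]];k=np.linalg.lstsq(A,a[1][0]-a[0][0],rcond=None)[0]
print('tri ball',a[0][0]+k[0]*a[0][1],a[1][0]+k[1]*a[1][1])
E
```

```text
scene ball [0.495 0.077 0.068]
scene root [ 0.53  -0.045  0.068]
scene gend [0.588 0.087 0.068]
scene gin [ 0.577 -0.041  0.068]
scene hexa [0.583 0.172 0.004]
scene hexb [0.507 0.128 0.004]
scene tape [0.629 0.212 0.004]
scene 194 line [0.513 0.024] -77.3 [0.5   0.084] [ 0.527 -0.036]
side ball [0.493 0.079 0.068]
side root [ 0.526 -0.045  0.068]
side gend [0.582 0.084 0.068]
side gin [ 0.561 -0.035  0.068]
side hexa [0.584 0.176 0.004]
side hexb [0.505 0.138 0.004]
side roll [0.631 0.01  0.004]
side 158 line [0.507 0.025] 103.0 [ 0.525 -0.052] [0.493 0.087]
tri ball [0.49567037 0.07670908 0.06773497] [0.4935216  0.07756023 0.06674527]
```

Request:
step_arm(steps=[0,-34,-35,0,0,0,-34,-35,0,0,0,-34,-35,0,0,0,-34,-35,0,0,0,-34,-35,0,0,0,-34,-35,0,0,0,-34,-35,0,0,0,-34,-35,0,0,0,-34,-35,0,0,0,-34,-35,0,0,0,-34,-35,0,0,0,-34,-35,0,0], grip_force=20)

```text
time_s: 1.6
tool_pos: [0.468, 0.0192, 0.4046]
tool_rot: [180.0, -0.0, 153.1]
force: [0.8, 0.6, -0.4]
grip_width: 0.0007
grasp_force: 0.0
```

Request:
step_arm(steps=[0,0,0,0,-8,0,0,0,0,-8,0,0,0,0,-8,0,0,0,0,-7,0,0,0,0,0,0,0,0,0,0])

```text
time_s: 2.35
tool_pos: [0.4678, 0.0209, 0.4046]
tool_rot: [180.0, -0.0, -176.0]
force: [0.1, 0.1, 0.2]
grip_width: 0.0004
grasp_force: 0.0
```

Request:
step_arm(steps=[0,5,0,30,0,0,5,0,30,0,0,0,0,30,0,0,0,0,30,0,0,0,0,30,0,0,0,0,17,0,0,0,0,0,0])

```text
time_s: 3.22
tool_pos: [0.4573, 0.0201, 0.2366]
tool_rot: [-180.0, -0.2, -175.9]
force: [0.1, 0.3, 0.4]
grip_width: 0.0003
grasp_force: 0.0
```

Run:
```python
from cell import env
import cv2,pickle
o=env.get_obs();print(o['time_s'],o['tool_pos'],o['tool_rot'],o['force'])
c=env.read_camera('side')
cv2.imwrite("pics/s1.png",cv2.resize(c['image'][150:270,210:370,::-1],(800,600),interpolation=cv2.INTER_CUBIC))
c=env.read_camera('wrist');cv2.imwrite("pics/w1.png",c['image'][:,:,::-1])
```

```text
3.225 [0.45726024 0.02006533 0.23661069] [-1.79955822e+02 -1.72294661e-01 -1.75927000e+02] [0.12656263 0.31888564 0.36172714]
```

View pics/s1.png

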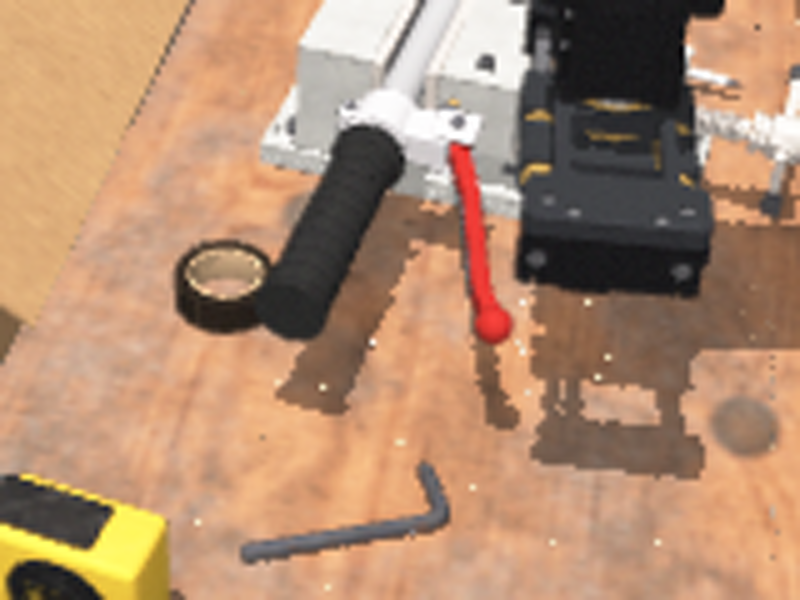

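View pics/w1.png

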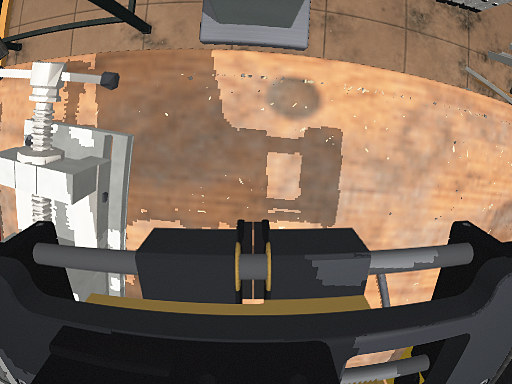

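The side view shows the lever (root (460,150), ball (490,322)) clear of the gripper, and nothing else near it. In the wrist view the shut fingers are at (253,260), and the lever is hidden behind the gripper. I'll go forward by force from here.

Request:
step_arm(steps=[0,-8,0,0,0,0,-8,0,0,0,0,-8,0,0,0,0,-2,0,0,0,0,0,0,0,0])

```text
time_s: 3.95
tool_pos: [0.484, 0.022, 0.2377]
tool_rot: [-180.0, -0.0, -175.9]
force: [-0.3, -0.1, 0.5]
grip_width: 0.0001
grasp_force: 0.0
```

Request:
step_arm(steps=[0,-2,0,0,0,0,-2,0,0,0,0,0,0,0,0])

```text
time_s: 4.32
tool_pos: [0.488, 0.0223, 0.2378]
tool_rot: [180.0, 0.0, -175.9]
force: [-0.7, -0.1, -0.1]
grip_width: 0.0006
grasp_force: 0.0
```

Request:
step_arm(steps=[0,-2,0,0,0,0,-2,0,0,0,0,0,0,0,0])

```text
time_s: 4.7
tool_pos: [0.4919, 0.0226, 0.2377]
tool_rot: [-180.0, -0.0, -175.9]
force: [-1.0, 0.7, 0.2]
grip_width: 0.0005
grasp_force: 0.2
```

Request:
step_arm(steps=[0,-2,0,0,0,0,-2,0,0,0,0,0,0,0,0])

```text
time_s: 5.08
tool_pos: [0.4957, 0.0232, 0.2375]
tool_rot: [180.0, -0.1, -175.8]
force: [-3.3, 2.0, 0.3]
grip_width: 0.0002
grasp_force: 1.2
```

Request:
step_arm(steps=[0,-2,0,0,0,0,-2,0,0,0,0,-2,0,0,0,0,-2,0,0,0,0,0,0,0,0])

```text
time_s: 5.7
tool_pos: [0.5037, 0.0237, 0.2376]
tool_rot: [180.0, -0.0, -175.8]
force: [-5.4, 2.3, 0.2]
grip_width: 0.0003
grasp_force: 2.0
```

Request:
step_arm(steps=[0,-2,0,0,0,0,-2,0,0,0,0,-2,0,0,0,0,0,0,0,0])

```text
time_s: 6.2
tool_pos: [0.5095, 0.0243, 0.2376]
tool_rot: [180.0, -0.1, -175.8]
force: [-4.4, 2.1, 0.4]
grip_width: 0.0005
grasp_force: 2.4
```

Request:
step_arm(steps=[0,-1,0,0,0,0,-1,0,0,0,0,0,0,0,0])

```text
time_s: 6.58
tool_pos: [0.5114, 0.0244, 0.2376]
tool_rot: [180.0, -0.1, -175.8]
force: [-5.3, 3.0, -0.0]
grip_width: 0.0007
grasp_force: 2.5
```

Request:
step_arm(steps=[0,-1,0,0,0,0,-1,0,0,0,0,0,0,0,0])

```text
time_s: 6.95
tool_pos: [0.5134, 0.0245, 0.2376]
tool_rot: [180.0, -0.1, -175.9]
force: [-4.6, 3.3, -0.2]
grip_width: 0.0005
grasp_force: 2.7
```

Request:
step_arm(steps=[0,-1,0,0,0,0,0,0,0,0])

```text
time_s: 7.2
tool_pos: [0.5144, 0.0245, 0.2375]
tool_rot: [180.0, -0.1, -175.9]
force: [-4.2, 2.4, 1.4]
grip_width: 0.0005
grasp_force: 2.7
```

Request:
step_arm(steps=[0,-1,0,0,0,0,0,0,0,0])

```text
time_s: 7.45
tool_pos: [0.5153, 0.0246, 0.2375]
tool_rot: [180.0, -0.1, -175.9]
force: [-5.0, 3.3, -0.2]
grip_width: 0.0005
grasp_force: 2.8
```

Request:
step_arm(steps=[0,-1,0,0,0,0,0,0,0,0])

```text
time_s: 7.7
tool_pos: [0.5163, 0.0246, 0.2375]
tool_rot: [180.0, -0.1, -175.9]
force: [-5.3, 2.5, 0.4]
grip_width: 0.0002
grasp_force: 2.8
```

Request:
step_arm(steps=[0,-1,0,0,0,0,0,0,0,0])

```text
time_s: 7.95
tool_pos: [0.5173, 0.0246, 0.2375]
tool_rot: [180.0, -0.1, -175.9]
force: [-6.0, 2.8, 0.3]
grip_width: 0.0003
grasp_force: 2.9
```

Request:
step_arm(steps=[0,-1,0,0,0,0,0,0,0,0])

```text
time_s: 8.2
tool_pos: [0.5179, 0.0247, 0.2375]
tool_rot: [180.0, -0.2, -175.9]
force: [-7.6, 3.1, 2.4]
grip_width: 0.0003
grasp_force: 3.6
```

Request:
step_arm(steps=[0,-1,0,0,0,0,0,0,0,0])

```text
time_s: 8.45
tool_pos: [0.5184, 0.0246, 0.2374]
tool_rot: [180.0, -0.3, -175.9]
force: [-9.1, 2.6, 4.8]
grip_width: 0.0002
grasp_force: 4.8
```

The force is climbing and the motion has stalled at x≈0.518, so this is the stop. One more millimetre, then hold.

Request:
step_arm(steps=[0,-1,0,0,0,0,0,0,0,0,0,0,0,0,0,0,0,0,0,0])

```text
time_s: 8.95
tool_pos: [0.5188, 0.0246, 0.2373]
tool_rot: [180.0, -0.4, -175.9]
force: [-12.4, 1.7, 6.1]
grip_width: 0.0006
grasp_force: 5.9
```

Run:
```python
from cell import env
import cv2
c=env.read_camera('side')
cv2.imwrite("pics/s2.png",cv2.resize(c['image'][150:270,210:370,::-1],(800,600),interpolation=cv2.INTER_CUBIC))
```

```text
(no output)
```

View pics/s2.png

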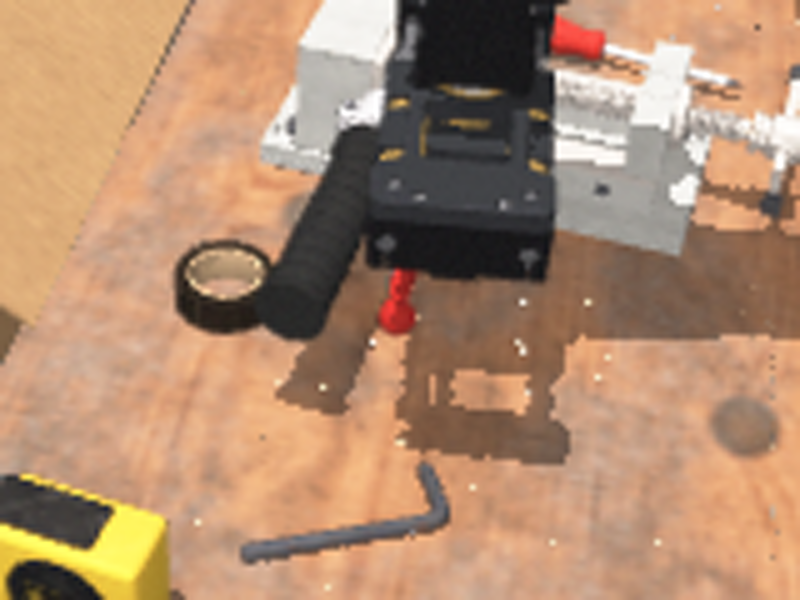

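The ball has swung from (490,322) to (397,315), about the full 43 mm throw, and the grip is clear. Next I ease the lever out.

Request:
step_arm(steps=[0,3,0,0,0,0,3,0,0,0,0,3,0,0,0,0,3,0,0,0,0,3,0,0,0,0,3,0,0,0,0,3,0,0,0,0,3,0,0,0,0,3,0,0,0,0,3,0,0,0,0,3,0,0,0,0,3,0,0,0])

```text
time_s: 10.5
tool_pos: [0.4853, 0.0222, 0.2383]
tool_rot: [180.0, 0.1, -175.8]
force: [-0.4, -1.1, -0.4]
grip_width: 0.0002
grasp_force: 0.0
```

Request:
step_arm(steps=[0,2,0,0,0,0,0,0,0,0,0,0,0,0,0,0,0,0,0,0])

```text
time_s: 11.0
tool_pos: [0.483, 0.0219, 0.2378]
tool_rot: [-180.0, 0.0, -175.9]
force: [-0.9, -0.5, -0.0]
grip_width: 0.0003
grasp_force: 0.0
```

Run:
```python
from cell import env
import cv2
c=env.read_camera('side')
cv2.imwrite("pics/s3.png",cv2.resize(c['image'][150:270,210:370,::-1],(800,600),interpolation=cv2.INTER_CUBIC))
```

```text
(no output)
```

View pics/s3.png

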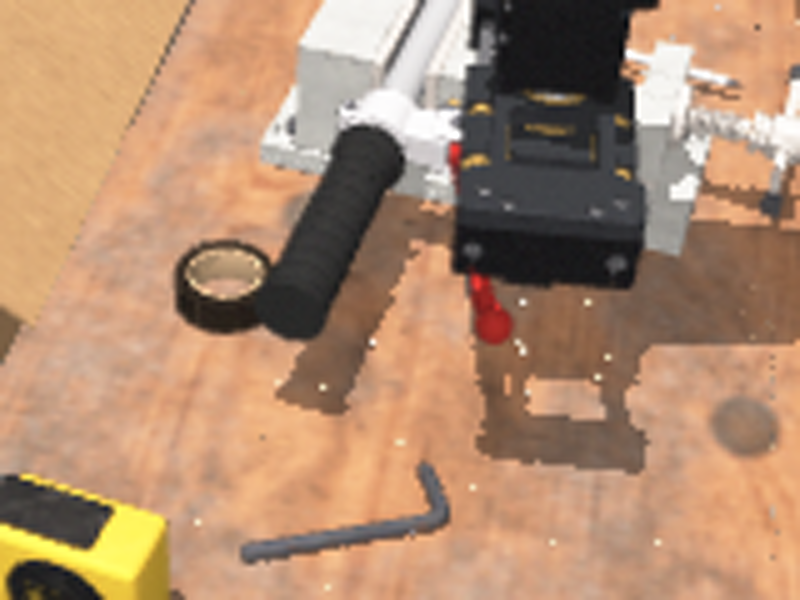

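The ball is back at (492,322), so the lever is fully out. Now the second press.

Request:
step_arm(steps=[0,-3,0,0,0,0,-3,0,0,0,0,-3,0,0,0,0,-3,0,0,0,0,-3,0,0,0,0,-3,0,0,0,0,-3,0,0,0,0,-3,0,0,0,0,-3,0,0,0,0,-3,0,0,0,0,-3,0,0,0,0,-2,0,0,0])

```text
time_s: 12.55
tool_pos: [0.5172, 0.0248, 0.2373]
tool_rot: [180.0, -0.2, -175.8]
force: [-5.4, 2.2, 1.4]
grip_width: 0.0005
grasp_force: 2.9
```

Request:
step_arm(steps=[0,-1,0,0,0,0,-1,0,0,0,0,0,0,0,0])

```text
time_s: 12.92
tool_pos: [0.5184, 0.0249, 0.2372]
tool_rot: [180.0, -0.3, -175.9]
force: [-8.5, 2.2, 4.2]
grip_width: 0.0007
grasp_force: 4.5
```

Request:
step_arm(steps=[0,-1,0,0,0,0,0,0,0,0,0,0,0,0,0,0,0,0,0,0])

```text
time_s: 13.42
tool_pos: [0.5189, 0.0249, 0.2372]
tool_rot: [179.9, -0.4, -175.9]
force: [-10.6, 1.9, 6.2]
grip_width: 0.0006
grasp_force: 5.6
```

The lever is solid at the same position and force as the first press, so I'm handing in.

Run:
```python
from cell import env
o=env.get_obs();print(o['force'],o['tool_pos'])
print(env.sign_off())
```

```text
[-10.59057225   1.9260553    6.20158247] [0.51889351 0.02485167 0.23717677]
the job is handed in; nothing more can be done
None
```

I pressed the lever in until solid, eased it fully out, pressed it in again and handed in with it held there at about 11 N, clear of the grip; no pass or fail result came back.

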